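# Hold the half-nut release down and run a syringe pump's pusher up to the syringe

### The arm

A 6-joint arm with a two-finger parallel gripper is mounted at the origin on the work surface. World frame = base frame: x ahead of the robot, y to its left, z up, the work surface at z = 0. Lengths are in m, angles in rad, forces in N, time in s.
With the tool pointing down it reaches from about 0.275 to 0.875 m from the base axis. Payload 12.5 kg.
Tool frame: the origin (TCP) lies on the centre line of the jaws, within the pads' length; the fingertips stand r.finger_overhang ahead of it and the grasp point (between the pads) lies 3 mm ahead of it (r.finger_overhang is the distance from the TCP to the fingertips, in m); z points along the fingers, y is the direction in which the jaws open and shut (so a half turn about z gives the same grasp; the last joint's range is limited). The gripper opens to 85 mm and grips with 20 to 120 N. Pads are 22 mm wide; open, the fingers measure 114 mm over their backs; the gripper's body (76 mm by 85 mm) begins 54 mm behind the grasp point. The pads swing forward as they close: fully open they stand 13 mm farther back than shut.
Start: joints at [-1.205, 0.351, 1.652, -0, 1.139, -0.085], TCP at [0.24, -0.495, 0.253] pointing down, gripper open.
Joint ranges: [-2.75, 2.75], [-0.79, 2.1], [0.01, 2.65], [-1.57, 4.71], [0.07, 3.14], [-2.87, 2.87]. Speed limits (rad/s): [2.22, 2.22, 2.79, 3.14, 3.14, 3.14].

### API

Orientations are given as a unit quaternion [x, y, z, w].
In Python, from cell import r, optics gives the robot as it stands. The module is installed in compiled form; this text tells all that it offers. Calls block until the motion is done:
- r.move_to(position, orientation): joint-space move of the TCP to a pose.
- r.move_linear(position, rot=None, vel=0.15): straight line of the TCP; rot=None keeps the orientation; vel is the mean speed in m/s.
- r.set_joints(angles): joint-space move.
- r.set_gripper(opening, squeeze=None): opening from 0.0 (shut) to 1.0 (fully open); squeeze is the grip in N (None keeps the last); returns when the fingers have stopped.
- r.sleep(seconds).
- r.inverse_kinematics(position, orientation): joint angles nearest the present ones, or None.
- optics.get_image(name): name is "scene" or "top"; returns a dict with "pixels" (400x640x3 uint8, red, green, blue), "depth" (400x640 float32, m along the optical axis (not along the pixel's ray), 0 where there is no reading), "fx", "fy", "cx", "cy" (pixels), "camera_from_world" (4x4, takes a point from world to camera coordinates). Camera axes: x right, y down, z forward; pixel columns grow to the right and rows downward; lengths in m; the calibration is good to about 2 mm. A picture is of the moment at which its call begins.
A pose or a line that the arm cannot do raises r.PlanningError and nothing moves.
- r.hand_in(): hands the job in, once; it reports no verdict.
Readings, each from a call of its own:
- r.current_t(): time.
- r.current_q(): joint angles.
- r.current_qvel(): joint speeds.
- r.current_effort(): joint torques, N m.
- r.current_tool_pos(): TCP position.
- r.current_ee_rot(): TCP orientation.
- r.current_contact_force(): force on the tool from outside, world axes, zero at the start.
- r.current_torque(): the same for the moment, N m.
- r.current_opening(): opening from 0.0 (shut) to 1.0 (fully open).
Only numpy, scipy, OpenCV 4.12 (cv2) and the standard library are available. Lean on these libraries where they do the work, as an engineer would, in place of code of your own. Each camera call takes 0.05 s, during which the arm holds its last target.

### The job

Get the syringe pump ready to start: with a fingertip press the round release button on top of the pusher block fully down and keep it down while you slide the block along its rods, until its upright plate just meets the thumb disc of the syringe without pushing the syringe's plunger in. Then let the button spring back up, so that the block locks on the screw, and take the hand away. Never force the block along with the button up; nothing needs picking up, and the beaker, bottle and vial stay where they stand.

Things in the scene. Friction and masses are not known exactly. Their poses are not given: they have to be found in the camera images.
- pump: Bench syringe pump, fixed: white chassis 140 mm (x) by 330 mm (y), deck 75 mm high, sloping key panel on its -x side out to x = -105 mm. Origin: on the bench under the chassis middle. Its +y is the way the pusher block slides to the syringe; z up. Two guide rods and a screw run along y (tops 103 mm high) between end plates 110 mm wide at y = -156 mm (117 mm high) and y = 24 mm (109 mm high)
- pusher (a joint): slide of the pusher block in m: 0 fully back, grows towards the syringe (pump +y), up to 0.12. It starts 35 to 95 mm short of the disc. With the button down the block slides with about 2 N; with the button up the half-nut locks it to the screw (pitch 3 mm) and it resists about 28 N
- pusher_face (a point): middle of the face that is to meet the thumb disc, 125 mm above the bench. Block: aluminium, 90 mm (pump x) by 56 mm (pump y, all behind this face), top 118 mm above the bench. Along its front edge stands the pusher plate, 64 mm (x) by 8 mm (y), up to 151 mm above the bench; its rear face, 8 mm behind this point, can be pushed by a finger standing on the button. Axes as the pump's
- release (a joint): travel of the release button in m: 0 sprung up, 0.007 fully down. The spring takes 7.5 N to start and 11 N fully down. The half-nut under it is clear of the screw thread only beyond about 4.5 mm. Let go, the button springs up by itself and the half-nut drops into the nearest thread, which may shift the block by up to 1.5 mm
- button_top (a point): middle of the top of the release button, a black round push button 26 mm across on the pusher block. Up, it stands 12 mm proud of the block (130 mm above the bench), fully down 5 mm; it moves straight down and rides along with the block. Its centre is 33 mm behind the pusher face, so 25 mm behind the rear face of the pusher plate, at the block's middle in pump x
- thumb_disc (a point): centre of the outer face (towards the pusher, pump -y) of the syringe's white thumb disc, 32 mm across, 3.5 mm thick, 125 mm above the bench, on the end of the plunger rod. Axes as the pump's
- beaker_mid (a point): loose plastic beaker, 72 mm across, 95 mm high; centre, half-way up. Bystander behind the pump (pump +x)
- bottle_mid (a point): loose amber bottle with white cap, 60 mm across, 125 mm high; centre, half-way up. Bystander behind the pump (pump +x)
- vial_mid (a point): loose small glass vial with black cap, 28 mm across, 60 mm high; centre, half-way up. Bystander in front of the pump's panel (pump -x)
- rod (a joint): travel of the syringe's plunger in m, grows as it is pushed in (pump +y), starts at 0 to 0.03. Stiff: it moves only when pushed with about 9 N and stays where it is pushed to
- clamp_knob (a point): top of the black knob of the clamp arm that holds the clear 60 ml syringe (barrel 30 mm across, axis 125 mm high, from pump y = 34 to 160 mm); the highest point of the pump, 159 mm above the bench

How it is judged:
On the way, in this order (a step that is already met when the one before it is completed fails the run):
1. the release button is pressed fully down while the pusher is still away from the syringe (value of joint release above 0.005 m and y of pusher_face in the frame of thumb_disc below -0.02 m), for 0.1 s.
2. with the button held down, the pusher plate has come up to the thumb disc (value of joint release above 0.004 m and y of pusher_face in the frame of thumb_disc above -0.004 m), for 0.1 s.
At the end, for the whole second after the job is handed in: The pusher plate rests against the syringe's thumb disc (gap under 4 mm), the syringe's plunger has not been pushed in by 4 mm or more, the release button is up again (within 1.5 mm) and the block is at rest; beaker, bottle and vial are within 20 mm of where they stood (y of pusher_face in the frame of thumb_disc above -0.004 m and distance of thumb_disc from where it was at the start of the episode below 0.004 m and value of joint release below 0.0015 m and velocity of joint pusher between -0.003 and 0.003 m/s and distance of each of beaker_mid, bottle_mid, vial_mid from where it was at the start of the episode below 0.02 m); the robot touches nothing.
It fails at once if the syringe's plunger was pushed in by 4 mm or more (distance of thumb_disc from where it was at the start of the episode above 0.004 m).
It fails at once if the locked block was forced along: pushed with over 25 N while the release button was not held down (value of joint release below 0.003 m and contact force between the fingers and pusher above 25 N).
It fails at once if a bystander was picked up, carried or knocked away (beaker, bottle or vial moved by 20 mm or more) (distance of any of beaker_mid, bottle_mid, vial_mid from where it was at the start of the episode above 0.02 m).
It also fails if it takes over 45 s, if anything falls off the work surface, if the arm or the gripper's body presses on something with over 40 N, if the wrist force passes 120 N, or if a joint passes its speed limit or range.

## Working session

There is one attempt and no reset: what is moved stays moved. The work goes in short steps, each a Python script; the robot and the scene stay as the last script left them, time stands still between calls to the robot, and variables do not carry over. Pictures are saved under pics/ and viewed, and the job is handed in when it is done.

```bash
mkdir -p pics; python3 - <<'E'
from cell import r, optics
import cv2, numpy as np
for n in("scene","top"):
    d=optics.get_image(n); cv2.imwrite(f"pics/{n}0.png",d["pixels"][:,:,::-1]); np.savez(f"{n}0.npz",**d)
    print(n,d["fx"],d["cx"],d["cy"],np.linalg.inv(d["camera_from_world"]).round(3).tolist())
print(r.finger_overhang,r.current_t(),r.current_ee_rot(),r.current_tool_pos(),r.current_contact_force())
E
```

```text
scene 448.58085293039704 319.9904497972531 196.79148748961688 [[0.191, 0.783, -0.592, 0.999], [0.981, -0.145, 0.125, 0.008], [0.012, -0.605, -0.796, 0.694], [0.0, 0.0, 0.0, 1.0]]
top 512.1282249785498 320.52170873126573 203.96146623302874 [[0.006, -0.993, 0.115, 0.482], [-0.999, -0.01, -0.033, 0.119], [0.034, -0.115, -0.993, 1.005], [0.0, 0.0, 0.0, 1.0]]
0.022 0.1 [ 9.74703099e-01  2.23503053e-01 -5.70674656e-05 -5.01400808e-04] [ 0.23956304 -0.49478598  0.252833  ] [0.40682049 0.16011226 0.94731359]
```

View pics/scene0.png

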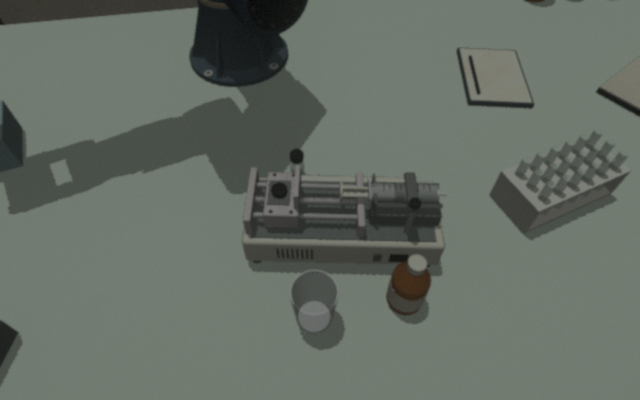

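View pics/top0.png

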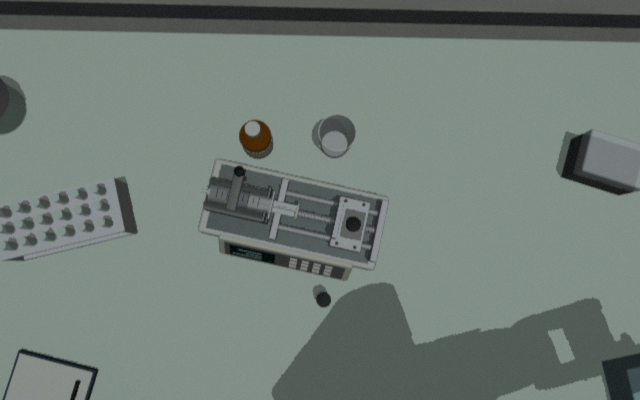

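The top view shows the pump rotated slightly, with the button at about (353,224), the disc near (272,205) and the vial at (323,299). The scene view has the button at about (280,190). I'll enlarge both crops next.

```bash
python3 - <<'E'
import cv2, numpy as np
a=np.load("top0.npz")["pixels"][150:285,190:395,::-1]
b=np.load("scene0.npz")["pixels"][145:270,235:450,::-1]
f=lambda x:cv2.resize(cv2.convertScaleAbs(x,alpha=1.6),(780,int(x.shape[0]*780/x.shape[1])),interpolation=cv2.INTER_CUBIC)
cv2.imwrite("pics/topc.png",f(a));cv2.imwrite("pics/scenec.png",f(b))
print(780/205,780/215)
E
```

```text
3.8048780487804876 3.627906976744186
```

View pics/topc.png

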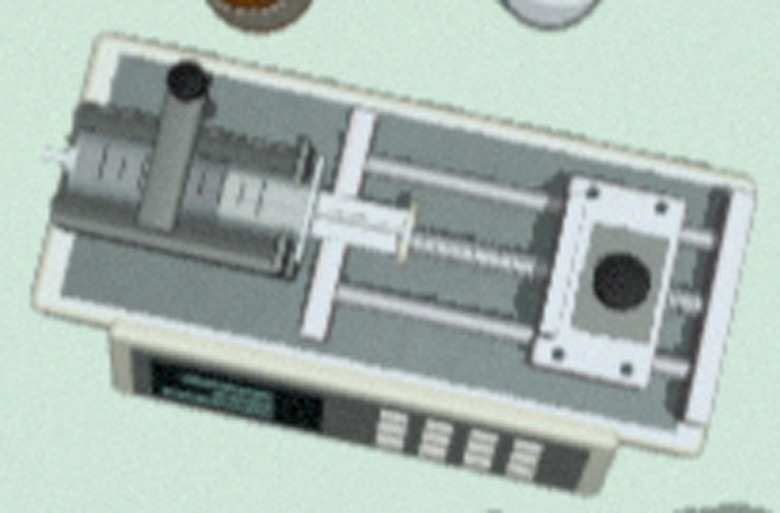

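View pics/scenec.png

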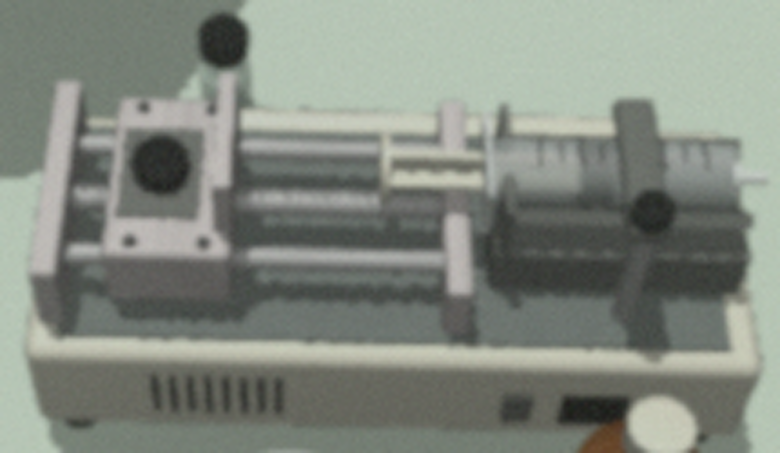

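The top crop shows the button at (622,282), the disc edge-on at x≈402–411 and y≈205–262, and the chassis corners. In the scene crop the button is at (160,165) and the disc at x≈383, y≈132–200. I'll measure from these.

```bash
cat > h.py <<'E'
import numpy as np, cv2
def ray(d,u,v):
    T=np.linalg.inv(d["camera_from_world"]); w=T[:3,:3]@np.array([(u-d["cx"])/d["fx"],(v-d["cy"])/d["fy"],1]); return T[:3,3],w
def onz(d,u,v,z):
    o,w=ray(d,u,v); return o+w*(z-o[2])/w[2]
def tri(r1,r2):
    A=np.stack([r1[1],-r2[1]],1); s=np.linalg.lstsq(A,r2[0]-r1[0],rcond=None)[0]
    p,q=r1[0]+s[0]*r1[1],r2[0]+s[1]*r2[1]; return (p+q)/2,np.linalg.norm(p-q)
def dark(d,u,v,R=7,th=None):
    g=cv2.cvtColor(d["pixels"],cv2.COLOR_RGB2GRAY).astype(float); u0,v0=int(u),int(v)
    P=g[v0-R:v0+R+1,u0-R:u0+R+1]; th=th or (P.min()+np.median(P[0]))/2
    m=(P<th).astype(np.uint8); n,l,s,c=cv2.connectedComponentsWithStats(m); k=l[R,R]
    return c[k]+[u0-R,v0-R], s[k], th
E
python3 - <<'E'
from h import *
t=dict(np.load("top0.npz"));s=dict(np.load("scene0.npz"))
T=lambda x,y:(190+(x+.5)/3.8049-.5,150+(y+.5)/3.8049-.5); S=lambda x,y:(235+(x+.5)/3.6279-.5,145+(y+.5)/3.6279-.5)
bt,st,_=dark(t,353,224,9);bs,ss,_=dark(s,279,190,10);print(bt,st,bs,ss)
print("btn z.13",onz(t,*bt,.13),onz(s,*bs,.13),tri(ray(t,*bt),ray(s,*bs)))
C=[onz(t,*T(*c),.075)[:2] for c in[(103,33),(757,182),(700,455),(33,312)]]
for i in range(4): e=C[(i+1)%4]-C[i]; print(C[i],np.linalg.norm(e),np.degrees(np.arctan2(e[1],e[0])))
c=np.mean(C,0);print("chassis mid",c)
a,b=T(411,233),S(383,166)
D=onz(t,*a,.125);print("disc",D,onz(s,*b,.125),tri(ray(t,*a),ray(s,*b)))
for n,p in dict(d1=(405,205),d2=(403,262)).items(): print(n,onz(t,*T(*p),.125))
# end plates, rods in top
for n,p,z in[("back plate L",(750,192),.117),("back plate near",(703,425),.117),("front plate far",(376,112),.109),("front near",(325,340),.109),("pl rod1a",(372,165),.1),("rod1b",(560,204),.1),("rod2a",(345,293),.1),("rod2b",(530,335),.1)]: print(n,onz(t,*T(*p),z))
v,sv,_=dark(t,323,299,9); print("vial",onz(t,*v,.06),sv)
for p in [(353,224),(345,215)]: print("depth z",[ (lambda o,w:(o+w*t["depth"][p[1],p[0]]))(*ray(t,*p))])
E
```

```text
[352.76404494 223.69662921] [  2   2  15  15 178] [278.87068966 190.18534483] [  2   2  17  17 232]
btn z.13 [0.54959339 0.03428942 0.13      ] [0.55505189 0.03459898 0.13      ] (array([0.55015722, 0.0342998 , 0.12396185]), np.float64(0.0011990722900207579))
[0.67204601 0.27920747] 0.3238852942749532 -102.34333507848481
[ 0.60280928 -0.03719094] 0.13419784430140372 167.74702150413594
[ 0.47166845 -0.00871034] 0.323671030308717 78.32488465303408
[0.53716716 0.30826419] 0.13797317579452958 -12.15733282033084
chassis mid [0.57092273 0.1353926 ]
disc [0.57136099 0.12912913 0.125     ] [0.56947663 0.13182327 0.125     ] (array([0.57133779, 0.13015482, 0.12776186]), np.float64(0.002176636636471005))
d1 [0.58411753 0.13199214 0.125     ]
d2 [0.55813402 0.1326018  0.125     ]
back plate L [ 0.59264803 -0.02685158  0.117     ]
back plate near [ 0.48565807 -0.00440074  0.117     ]
front plate far [0.62936586 0.14618833 0.109     ]
front near [0.5233574  0.16813601 0.109     ]
pl rod1a [0.60572308 0.14800368 0.1       ]
rod1b [0.58821315 0.05984729 0.1       ]
rod2a [0.54563442 0.15971926 0.1       ]
rod2b [0.52680419 0.07367162 0.1       ]
vial [0.41732281 0.08204896 0.06      ] [  2   2  15  15 166]
depth z [array([0.5491728 , 0.03376054, 0.1287295 ])]
depth z [array([0.5654886 , 0.04677715, 0.11922418])]
```

Button triangulation is consistent: x=0.550, y=0.034, about 0.129 high by depth. The chassis measures 324x136 mm with the +y axis at 78°, and the starting gap is about 65 mm. The disc's position is only good to a few mm, so I'll find contact by force. Next I approach with the gripper shut.

```bash
cat >> h.py <<'E'
YA=np.radians(78.0); U=np.array([np.cos(YA),np.sin(YA),0]); X=np.array([U[1],-U[0],0])
Q=np.array([np.cos(YA/2),np.sin(YA/2),0,0])
B=np.array([.5500,.0343,.130])
def st(r,msg,f0=np.zeros(3)):
    f=r.current_contact_force()-f0; p=r.current_tool_pos(); print(f"{msg} t={r.current_t():.2f} s={(p-B)@U*1000:.1f} x={(p-B)@X*1000:.1f} tipz={1000*(p[2]-r.finger_overhang):.1f} Fu={f@U:.2f} Fx={f@X:.2f} Fz={f[2]:.2f}"); return f,p
E
python3 - <<'E'
from cell import r, optics
from h import *
r.set_gripper(0.0)
P=B.copy(); P[2]=.19+r.finger_overhang
r.move_to(P,Q); st(r,"above")
P[2]=.137+r.finger_overhang
r.move_linear(P,vel=.08); r.sleep(.2); st(r,"near")
for n in("scene","top"):
    d=optics.get_image(n); np.savez(f"{n}1.npz",**d)
    c=d["pixels"][130:270,190:400] if n=="top" else d["pixels"][110:270,210:450]
    cv2.imwrite(f"pics/{n}1.png",cv2.convertScaleAbs(cv2.resize(c[:,:,::-1],None,fx=3,fy=3,interpolation=2),alpha=1.6))
E
```

```text
above t=3.07 s=-0.7 x=0.2 tipz=190.1 Fu=0.45 Fx=-0.45 Fz=0.17
near t=4.08 s=0.0 x=0.2 tipz=137.5 Fu=-0.61 Fx=-0.22 Fz=-0.33
```

View pics/scene1.png

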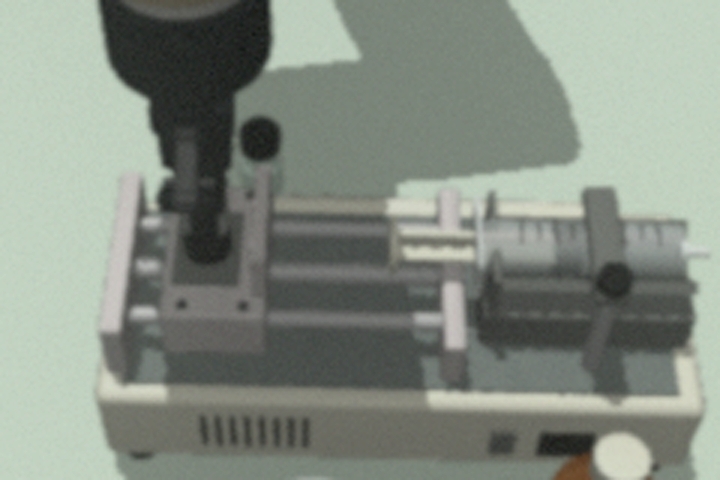

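View pics/top1.png

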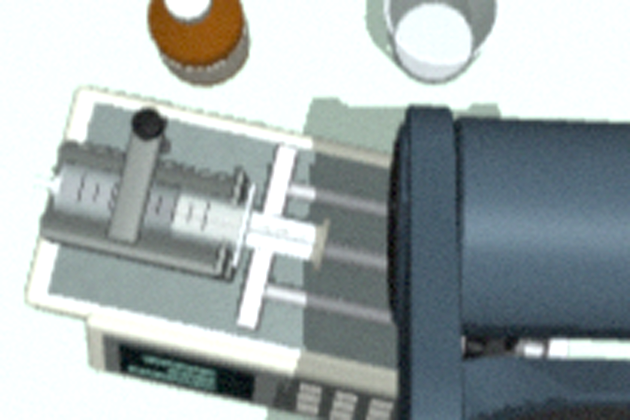

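The scene crop shows the shut fingertips over the button at (208,248), with the disc at (395,245) clear. Now I press in small steps, watching the force.

```bash
python3 - <<'E'
from cell import r, optics
from h import *
r.sleep(.1); F=np.mean([r.current_contact_force() for _ in range(3)],0); np.save("f0.npy",F)
for z in (.131,.129,.127,.125,.1235,.1225,.1215,.1205,.1195,.1185):
    P=B.copy(); P[2]=z+r.finger_overhang
    r.move_linear(P,vel=.04); f,p=st(r,f"cmd {z}",F)
    if f[2]>20: break
r.sleep(.2); st(r,"end",F)
np.save("cmdz.npy",P[2])
E
```

```text
cmd 0.131 t=4.58 s=-0.0 x=-0.2 tipz=130.6 Fu=-0.43 Fx=0.84 Fz=-0.49
cmd 0.129 t=4.83 s=0.0 x=0.1 tipz=129.4 Fu=0.51 Fx=-2.03 Fz=8.38
cmd 0.127 t=5.08 s=0.0 x=0.2 tipz=127.6 Fu=-0.54 Fx=-1.86 Fz=8.58
cmd 0.125 t=5.33 s=0.0 x=0.2 tipz=125.7 Fu=-0.85 Fx=-2.18 Fz=9.42
cmd 0.1235 t=5.58 s=0.0 x=0.2 tipz=124.2 Fu=-1.23 Fx=-2.97 Fz=9.90
cmd 0.1225 t=5.83 s=0.0 x=0.2 tipz=123.3 Fu=-0.91 Fx=-3.24 Fz=9.87
cmd 0.1215 t=6.08 s=0.1 x=0.2 tipz=123.0 Fu=-1.25 Fx=-5.31 Fz=17.06
cmd 0.1205 t=6.33 s=0.2 x=0.3 tipz=122.9 Fu=-1.61 Fx=-8.83 Fz=27.34
end t=6.53 s=0.2 x=0.3 tipz=122.9 Fu=-2.16 Fx=-9.12 Fz=28.16
```

The button bottomed out at tip z=123 mm, as specified. Now I slide most of the way, leaving a margin.

```bash
python3 - <<'E'
from cell import r, optics
from h import *
F=np.load("f0.npy"); z=.121+r.finger_overhang
for s in (.01,.03,.05):
    P=B+s*U; P[2]=z; r.move_linear(P,vel=.03); st(r,f"s{s}",F)
d=optics.get_image("scene"); np.savez("scene2.npz",**d)
cv2.imwrite("pics/scene2.png",cv2.convertScaleAbs(cv2.resize(d["pixels"][130:250,230:400,::-1],None,fx=4,fy=4,interpolation=2),alpha=1.8))
E
```

```text
s0.01 t=7.01 s=10.6 x=0.3 tipz=122.9 Fu=1.71 Fx=-7.16 Fz=21.75
s0.03 t=7.83 s=30.5 x=0.3 tipz=122.9 Fu=-0.06 Fx=-6.65 Fz=21.61
s0.05 t=8.64 s=50.5 x=0.4 tipz=122.9 Fu=0.74 Fx=-6.78 Fz=20.64
```

View pics/scene2.png

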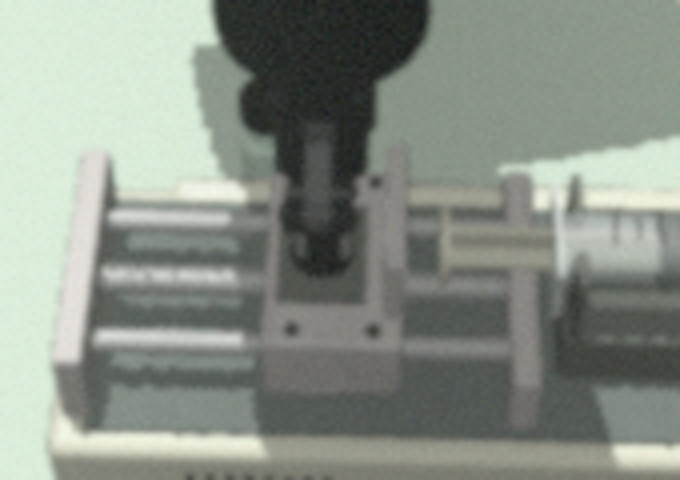

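The block followed the finger without slipping, and the picture shows the plate at x≈405 against the disc at x≈440, roughly 15 mm apart. Now fine steps with force detection.

```bash
python3 - <<'E'
from cell import r, optics
from h import *
F=np.load("f0.npy"); z=.121+r.finger_overhang
P=B+.057*U; P[2]=z; r.move_linear(P,vel=.03); r.sleep(.1); st(r,"57",F)
s=.057; hits=0
while s<.074:
    s+=.0005; P=B+s*U; P[2]=z; r.move_linear(P,vel=.01); r.sleep(.05)
    f=np.mean([r.current_contact_force()-F for _ in range(3)],0)@U
    p=r.current_tool_pos(); print(f"{s*1000:.1f} s={(p-B)@U*1000:.2f} Fu={f:.2f}")
    if f<-5: break
st(r,"stop",F)
d=optics.get_image("scene"); np.savez("scene3.npz",**d)
cv2.imwrite("pics/scene3.png",cv2.convertScaleAbs(cv2.resize(d["pixels"][130:250,230:400,::-1],None,fx=4,fy=4,interpolation=2),alpha=1.8))
E
```

```text
57 t=9.18 s=57.7 x=0.4 tipz=122.9 Fu=2.78 Fx=-6.01 Fz=19.79
57.5 s=57.93 Fu=-0.35
58.0 s=58.29 Fu=-1.24
58.5 s=58.74 Fu=-1.15
59.0 s=59.26 Fu=-1.95
59.5 s=59.75 Fu=-1.59
60.0 s=60.25 Fu=-2.34
60.5 s=60.75 Fu=-1.31
61.0 s=61.27 Fu=-1.73
61.5 s=61.75 Fu=-1.34
62.0 s=62.24 Fu=-2.31
62.5 s=62.76 Fu=-1.11
63.0 s=63.25 Fu=-1.79
63.5 s=63.73 Fu=-2.75
64.0 s=64.24 Fu=-1.38
64.5 s=64.60 Fu=-2.50
65.0 s=64.70 Fu=-6.29
stop t=13.97 s=64.7 x=0.4 tipz=122.9 Fu=-6.29 Fx=-6.07 Fz=20.93
```

View pics/scene3.png

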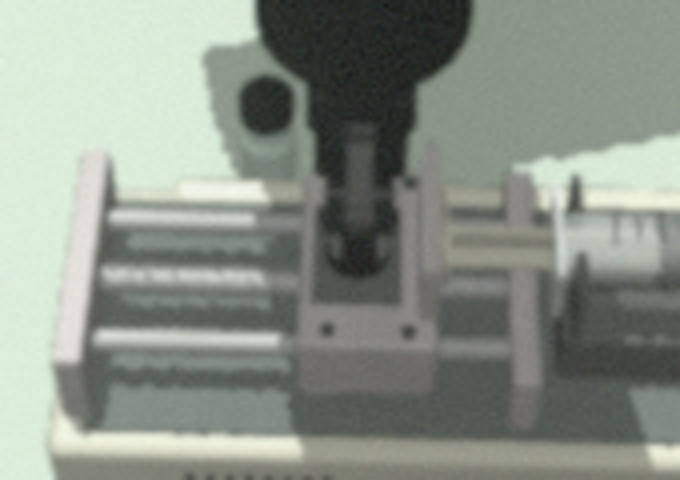

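Contact showed up clearly at 64.6 mm: the finger stalled and the force rose to 6 N, below the 9 N that moves the plunger. This matches the 65 mm estimate, and the picture shows the plate at the disc (x≈440). I'll ease off sideways and lift straight up.

```bash
python3 - <<'E'
from cell import r, optics
from h import *
F=np.load("f0.npy")
P=B+.0646*U; P[2]=.121+r.finger_overhang; r.move_linear(P,vel=.01); r.sleep(.1); st(r,"ease",F)
for z,v in((.1225,.02),(.128,.03),(.134,.03),(.20,.1)):
    P[2]=z+r.finger_overhang; r.move_linear(P,vel=v); st(r,f"up{z}",F)
r.move_to(np.array([.24,-.495,.253]),[.974703,.223503,0,0]); st(r,"home",F)
for n in("scene","top"):
    d=optics.get_image(n); np.savez(f"{n}4.npz",**d)
    c=d["pixels"][150:285,190:395] if n=="top" else d["pixels"][145:270,235:450]
    cv2.imwrite(f"pics/{n}4.png",cv2.convertScaleAbs(cv2.resize(c[:,:,::-1],None,fx=3.6,fy=3.6,interpolation=2),alpha=1.6))
t=dict(np.load("top4.npz"));s=dict(np.load("scene4.npz"))
from h import onz
g=B+.0646*U
def pr(d,p): q=d["camera_from_world"]@np.r_[p,1]; return d["fx"]*q[0]/q[2]+d["cx"],d["fy"]*q[1]/q[2]+d["cy"]
for d in(t,s):
    u,v=pr(d,g); c,a,_=dark(d,u,v,10); print(u,v,c,a); b=onz(d,*c,.13); print("btn",b,(b-B)@U,(b-B)@X)
p=t["depth"];u,v=map(int,pr(t,g)); o,w=ray(t,u,v); print("depth top z",(o+w*np.median(p[v-2:v+3,u-2:u+3]))[2])
E
```

```text
ease t=14.38 s=64.6 x=0.5 tipz=122.9 Fu=-3.02 Fx=-5.70 Fz=19.62
up0.1225 t=14.62 s=64.6 x=0.4 tipz=123.6 Fu=-1.87 Fx=-0.99 Fz=9.82
up0.128 t=14.96 s=64.8 x=0.5 tipz=128.8 Fu=0.20 Fx=-0.02 Fz=8.65
up0.134 t=15.31 s=64.6 x=-0.1 tipz=133.9 Fu=-0.71 Fx=1.23 Fz=-0.98
up0.2 t=16.12 s=64.5 x=-0.3 tipz=199.4 Fu=-0.43 Fx=1.43 Fz=-0.67
home t=18.52 s=-581.7 x=-192.6 tipz=231.0 Fu=-0.55 Fx=0.61 Fz=-0.06
316.0227904087368 215.34025642348047 [316.10465116 215.52325581] [  3   4  15  15 172]
btn [0.56311705 0.09734566 0.13      ] 0.0643951534146298 -0.00027751470635421825
318.6031518737237 188.61489885662863 [319.31060606 190.87121212] [  2   5  19  16 264]
btn [0.56813517 0.0977295  0.13      ] 0.06581392760582329 0.0045511386818675335
depth top z 0.1281085063978714
```

View pics/scene4.png

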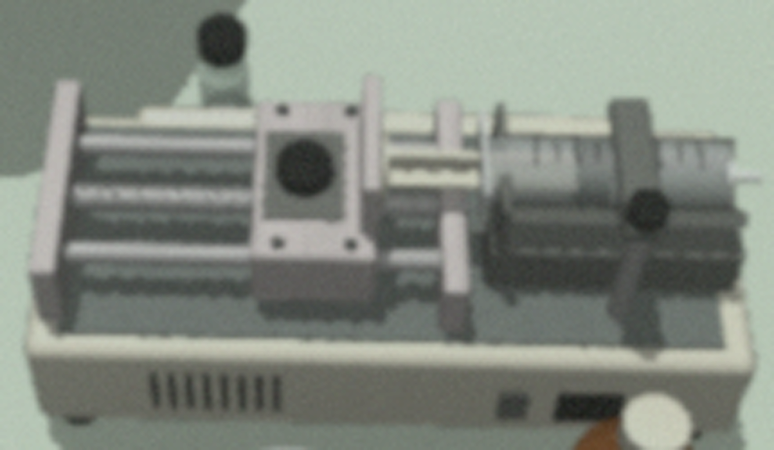

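View pics/top4.png

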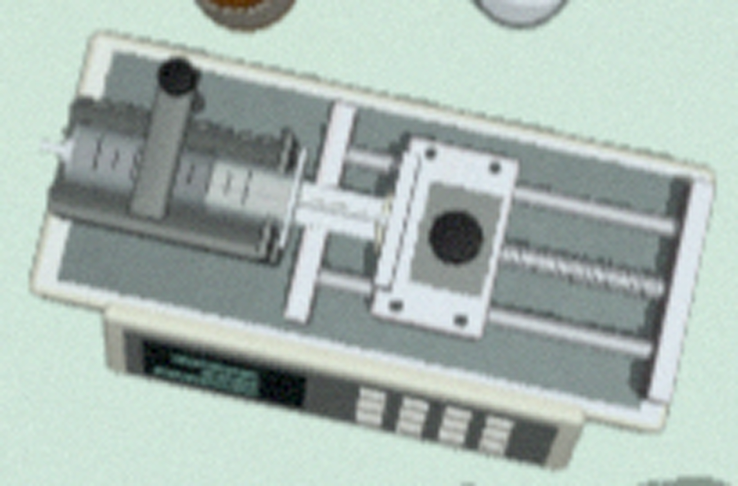

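The plate now sits right at the disc (top crop x≈383, scene crop x≈383). The button is up, with its top at 0.128 m by depth, same as at the start. The bystanders look unmoved and the arm is clear, so I'm handing in.

```bash
python3 - <<'E'
from cell import r
r.hand_in(); print(r.current_t())
E
```

```text
the job is handed in; nothing more can be done
the job is handed in; nothing more can be done
```

The pusher block is up against the syringe's thumb disc, the release button is back up, and the hand is clear. I handed the job in at about 18.5 s; no verdict is reported.

- **Press:** With the shut fingertips I pressed the button until it bottomed out, at 123 mm tip height, with about 20–28 N on it. The gap to the disc was still about 65 mm then.
- **Slide:** I slid the block 64.6 mm with the button held down. I stopped when the finger stalled and the force along the slide rose from about 2 N to 6 N, below the 9 N that moves the plunger. I then eased to 3 N and lifted straight up.

**Last checks**
- **Block travel:** The top view puts the button 64.4 mm along from its start, which agrees with the arm's own 64.6 mm.
- **Button:** Its top is at 128 mm by depth, against 129 mm at the start, so it has sprung back up.
- **Plate and disc:** Both views show the plate at the disc, with no visible plunger movement.
- **Bystanders:** The beaker, bottle and vial look unmoved in the pictures, but I did not measure them again.
- **Disagreement:** The scene camera reads about 5 mm off from the top camera across the pump (in x) at button height, both at the start and at the end. Along the slide the two cameras agree within 1.5 mm, so I relied on the force contact rather than the pictures for the stopping point.

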